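Rinse-press a coffee tumbler

TASK

Take the steel tumbler out of its slanted stand and, keeping it mouth-down, press it squarely and centrally onto the blue sprung pad of the glass rinser until the pad is fully down, and hold it there for a full second. Then stand it mouth-down on the white draining tray, wholly on the tray, setting it down rather than dropping it. Press the pad with the tumbler only, never with the fingers, and leave the blue bowl and the tub where they are.

Things in the scene. Friction and masses are not known exactly. Their poses are not given: they have to be found in the camera images.
- tumbler: Plain straight steel tumbler, a cylinder 58 mm in diameter and 105 mm tall (walls 3 mm), about 0.13 kg, loose. Origin: centre of its open mouth (rim plane). Its z axis runs along the tumbler from the mouth to the closed base. It starts in the slanted stand, mouth end low, leaning so that its z axis is 35 degrees from vertical.
- stand: Fixed slanted stand, steel on a black foot 130 x 110 mm, under 120 mm high. Origin: centre of its underside. The tumbler's mouth (centre at 20, 0, 50 mm in this frame) rests on a ledge; it leans to the stand's -x on a back rest 50 mm wide, up to 75 mm from the mouth. Side cheeks, 74 mm apart outside, reach 20 mm from the mouth; above them the y sides are free.
- rinser: Fixed glass rinser: round black base 150 mm in diameter, 40 mm high, with the blue sprung pad on top. Origin: centre of the base's underside on the counter; z up.
- pad_top (a point): Centre of the flat top of the rinser's blue pad (disc 100 mm in diameter, no fence); 62 mm above the counter when up. It moves down with the pad. A 12 mm wide, 4 mm high nozzle in the middle is no obstacle.
- pad (a joint): Downward travel of the pad: 0 is up, 0.015 m is fully down on its stop. The spring starts to yield at about 5 N and needs about 11 N at the stop; it pops up again when released.
- tray: Fixed white draining tray, 180 x 180 mm, flat top 12 mm above the counter. Origin: centre of its underside; z up, x and y along its edges.
- bowl: Bystander: blue ceramic bowl, 130 mm in diameter, 60 mm high, loose. Origin: centre of its underside.
- tub: Bystander: closed yellow plastic tub with red lid, 120 mm in diameter, 72 mm high, loose. Origin: centre of its underside.
Not all that is in view belongs to the job. Leave any purple or turquoise look-alike of the rinser alone.

How it is judged:
By the outcome, as a careful person would: the job done as asked, in the order asked, and still so for the second after the job is handed in, with the robot touching nothing.
It also fails if it takes over 51 s, if anything falls off the work surface, if the arm or the gripper's body presses on something with over 40 N, if the wrist force passes 120 N, or if a joint passes its speed limit or range.

ROBOT

A 6-joint arm with a two-finger parallel gripper is mounted at the origin on the work surface. World frame = base frame: x ahead of the robot, y to its left, z up, the work surface at z = 0. Lengths are in mm, angles in rad, forces in N, time in s.
With the tool pointing down it reaches from about 350 to 775 mm from the base axis. Payload 7.3 kg.
Tool frame: the origin (TCP) lies midway between the tips of the shut fingers; the grasp point (between the pads) lies bot.tcp_to_grasp behind it (bot.tcp_to_grasp is the distance from the TCP to the grasp point, in mm); z points along the fingers, y is the direction in which the jaws open and shut (so a half turn about z gives the same grasp; the last joint's range is limited). The gripper opens to 92 mm and grips with 3 to 60 N. Pads are 19 mm wide; open, the fingers measure 130 mm over their backs; the gripper's body (75 mm by 190 mm) begins 47 mm behind the grasp point.
Start: joints at [1.151, 0.342, 1.524, -0, 1.275, -0.146], TCP at [141.94, 505.468, 226.741] pointing down, gripper open.
Joint ranges: [-2.53, 2.53], [-0.77, 2.02], [0.04, 2.7], [-1, 4.14], [0.28, 2.66], [-3.11, 3.11]. Speed limits (rad/s): [2.57, 2.57, 3.14, 3.14, 3.14, 3.14].

INTERFACE

Orientations are given as [roll, pitch, yaw] about the fixed x, y, z axes, in that order (R = Rz(yaw) Ry(pitch) Rx(roll)).
In Python, from plant import bot gives the robot as it stands.
- The arm moves only by the shell command python3 -m inch 'ROWS'. ROWS is JSON, one flat list of numbers, 7 for each row, row after row: the shift along the world's x, y, z in cm, then the turn, a rotation vector about the world's x, y, z in degrees, then the gripper command: -1 is shut, 1 is fully open, values between are in proportion. In form: [tx, ty, tz, ax, ay, az, fingers, tx, ty, tz, ax, ay, az, fingers, ...]. A call has exactly 5 rows; each row is the pose to reach, as a shift and turn from the pose measured when the call began; what a row does not reach only later rows make up. A row lasts 1/10 s, in which the tool goes at most 50 mm and 8.59 degrees, less where a joint would pass 70% of its speed; a pose out of reach is approached as far as the arm can. A call with a gripper value outside its range is refused whole. The fingers move at their own pace and stop on an object; the grip force is fixed at half the most. Time passes only in rows, so rows that repeat a pose let the fingers close, or fill a call up. It gives the time, the measured TCP pose, the force and the opening at its end, in the units of the state.
- bot.get_obs(): the state, without advancing time (a new reading comes with each control period).
- bot.capture(name): name is "scene" or "side" or "wrist"; returns the picture (420x560x3 uint8, red, green, blue); there is no depth.
- bot.calibration(name): a dict with "fx", "fy", "cx", "cy" (pixels), "cam_to_world" (4x4, takes a point from camera to world coordinates). Camera axes: x right, y down, z forward; pixel columns grow to the right and rows downward; lengths in mm; the calibration is good to about 2 mm. A picture is of the moment at which its call begins: read the wrist's pose just before it. calibration takes no time and is no camera call; for the wrist camera it gives the pose at the moment of the call.
- bot.close_job(): hands the job in, once; it reports no verdict.
The state is a dict: "time": time; "joint_positions": joint angles; "dq": joint speeds; "tau": joint torques, N m; "tool_pos": TCP position; "tcp_rot": TCP orientation; "contact_force": force on the tool from outside, world axes, zero at the start; "moment": the same for the moment, N m; "grip_width": finger opening in mm.
Only numpy, scipy, OpenCV 4.12 (cv2) and the standard library are available. Lean on these libraries where they do the work, as an engineer would, in place of code of your own. Each camera call takes 0.05 s, during which the arm holds its last target.

## Working session

There is one attempt and no reset: what is moved stays moved. The work goes in short steps, Python scripts to look and compute and a shell command to move; the robot and the scene stay as the last step left them, time stands still between calls to the robot, and variables do not carry over. Pictures are saved under pics/ and viewed, and the job is handed in when it is done.

```bash
ls; mkdir -p pics
python3 - <<'E'
from plant import bot
import cv2,json
print(bot.get_obs()); print(bot.tcp_to_grasp)
for n in("scene","side","wrist"):
    c=bot.calibration(n);print(n,c)
    im=bot.capture(n);cv2.imwrite(f"pics/{n}0.png",im[:,:,::-1])
E
```

```text
pics
{'time': 0.0, 'joint_positions': array([ 1.15100188e+00,  3.42666835e-01,  1.52500206e+00,  4.82984857e-06,
        1.27537463e+00, -1.45978328e-01]), 'dq': array([-0.0005429 ,  0.00221545,  0.00052413, -0.00057857,  0.0005788 ,
       -0.00045005]), 'tau': array([-3.27432990e-04, -4.31254399e+01, -2.44220710e+01,  7.16917310e-02,
        5.59974660e-02, -1.02032270e-04]), 'tool_pos': array([141.76816088, 505.08844758, 226.07917751]), 'tcp_rot': array([-3.14015788e+00, -2.15614006e-04,  2.86777497e+00]), 'contact_force': array([-0.91272351, -0.08266585, -0.55967068]), 'moment': array([ 0.03873928, -0.01070826,  0.02882198]), 'grip_width': 91.80421316286855}
18.8
scene {'fx': 514.37218335395, 'fy': 514.37218335395, 'cx': 277.3250142970127, 'cy': 208.83023792010712, 'cam_to_world': array([[-3.08097653e-01,  6.01729907e-01, -7.36883271e-01,
         1.45746057e+03],
       [ 9.51328996e-01,  1.89167963e-01, -2.43287121e-01,
         4.01905243e+02],
       [-6.99842920e-03, -7.75974613e-01, -6.30725314e-01,
         9.23066690e+02],
       [ 0.00000000e+00,  0.00000000e+00,  0.0000
[... 270 characters left out ...]
, -4.98829641e-01,  7.35726692e-01,
        -8.08213173e+02],
       [ 2.52801056e-03, -8.28419656e-01, -5.60102207e-01,
         7.26138298e+02],
       [ 0.00000000e+00,  0.00000000e+00,  0.00000000e+00,
         1.00000000e+00]])}
wrist {'fx': 325.4407122323155, 'fy': 325.4407122323155, 'cx': 282.34198990862666, 'cy': 205.86482273180263, 'cam_to_world': array([[ 2.69572878e-01,  9.25538193e-01,  2.65912610e-01,
         7.17004318e+01],
       [ 9.62977095e-01, -2.58413528e-01, -7.67955947e-02,
         5.26145416e+02],
       [-2.36184045e-03,  2.76769762e-01, -9.60933359e-01,
         3.84253464e+02],
       [ 0.00000000e+00,  0.00000000e+00,  0.00000000e+00,
         1.00000000e+00]])}
```

View pics/scene0.png

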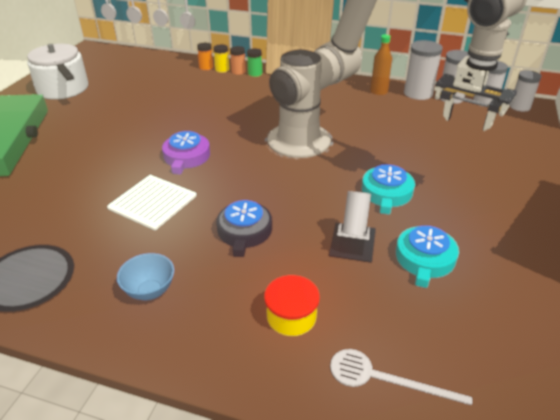

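View pics/side0.png

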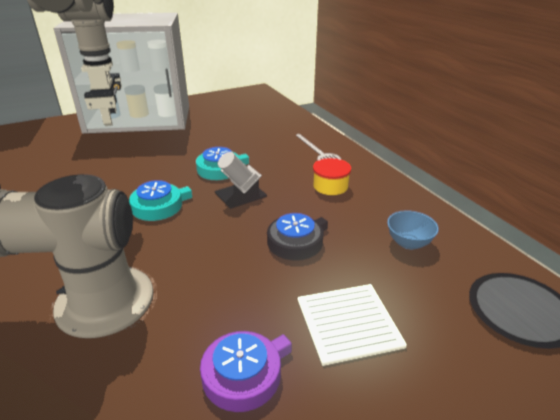

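View pics/wrist0.png

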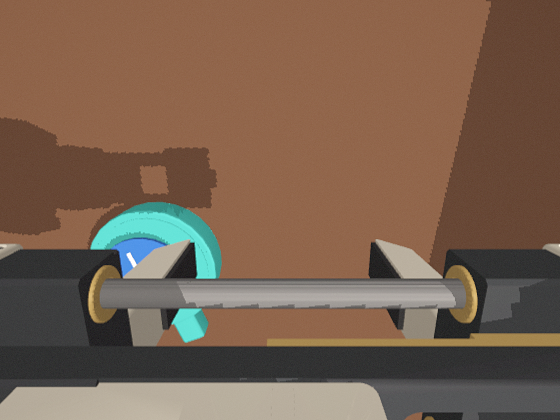

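```bash
cat > h.py <<'E'
import numpy as np,cv2
from plant import bot
def crop(src,dst,x,y,w,h,s):
    im=cv2.imread(src)[y:y+h,x:x+w]; im=cv2.resize(im,None,fx=s,fy=s,interpolation=cv2.INTER_CUBIC)
    for k in range(0,w,10):
        cv2.putText(im,str(x+k),(k*s,8),0,.3,(0,255,255),1); cv2.line(im,(k*s,10),(k*s,14),(0,255,255),1)
    for k in range(0,h,10):
        cv2.putText(im,str(y+k),(0,k*s+3),0,.3,(0,255,255),1); cv2.line(im,(20,k*s),(24,k*s),(0,255,255),1)
    cv2.imwrite(dst,im)
def ray(c,uv):
    T=c["cam_to_world"];d=np.array([(uv[0]-c["cx"])/c["fx"],(uv[1]-c["cy"])/c["fy"],1]);d=T[:3,:3]@d
    return T[:3,3],d/np.linalg.norm(d)
def tri(obs):
    A=np.zeros((3,3));b=np.zeros(3);R=[ray(c,u) for c,u in obs]
    for o,d in R:
        P=np.eye(3)-np.outer(d,d);A+=P;b+=P@o
    p=np.linalg.solve(A,b);return p,[np.linalg.norm((np.eye(3)-np.outer(d,d))@(p-o)) for o,d in R]
def onz(c,uv,z):
    o,d=ray(c,uv);return o+d*(z-o[2])/d[2]
def proj(c,p):
    T=c["cam_to_world"];q=T[:3,:3].T@(np.asarray(p,float)-T[:3,3]);return np.array([c["cx"]+c["fx"]*q[0]/q[2],c["cy"]+c["fy"]*q[1]/q[2]])
E
python3 - <<'E'
from h import *
crop("pics/scene0.png","pics/s_st.png",320,180,70,85,7)
crop("pics/side0.png","pics/d_st.png",205,140,70,75,7)
crop("pics/scene0.png","pics/s_ri.png",205,190,80,70,7)
crop("pics/side0.png","pics/d_ri.png",255,200,80,65,7)
E
```

```text
(no output)
```

View pics/s_st.png

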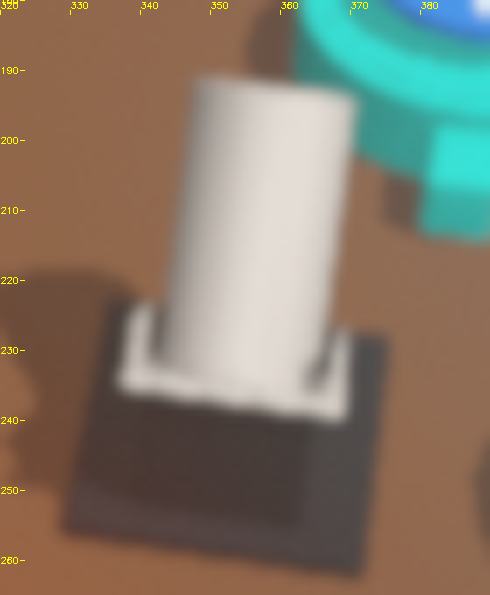

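View pics/d_st.png

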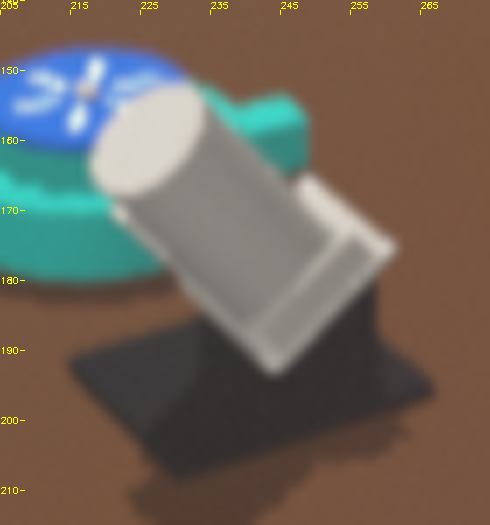

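View pics/s_ri.png

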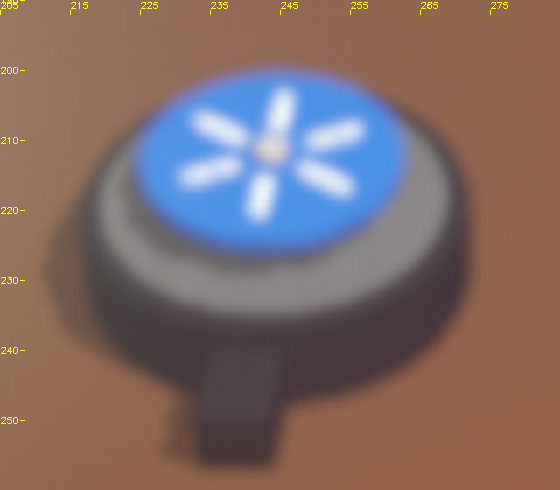

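View pics/d_ri.png

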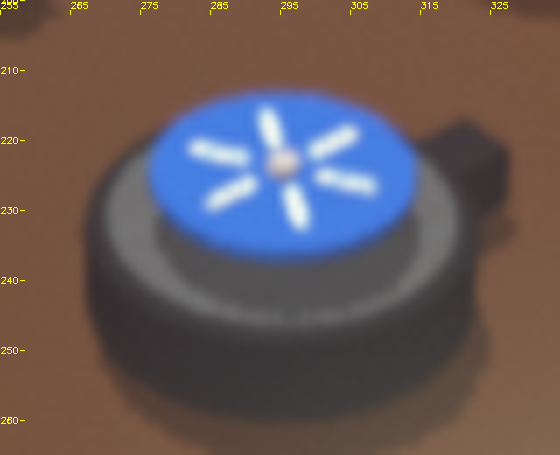

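```bash
cat > fit.py <<'E'
from h import *
from scipy.optimize import least_squares
S=bot.calibration("scene");D=bot.calibration("side")
def cv(pts,x0,y0):return [np.array([x0+a/7,y0+b/7]) for a,b in pts]
ts=cv([(195,75),(235,78),(275,82),(315,90),(357,97),(190,130),(180,210),(172,290),(350,160),(342,230),(334,295)],320,180)
td=cv([(88,165),(100,127),(130,97),(170,83),(200,90),(235,125),(270,162),(300,194),(330,225),(95,185)],205,140)
def hull(c,m,a):
    a=a/np.linalg.norm(a);u=np.cross(a,[0,1,.3]);u/=np.linalg.norm(u);v=np.cross(a,u);t=np.linspace(0,2*np.pi,120)
    P=[m+k*a+29*(np.cos(q)*u+np.sin(q)*v) for k in(0,105) for q in t]
    return cv2.convexHull(np.array([proj(c,p) for p in P],np.float32))
def ax(th,ph):return np.array([np.sin(th)*np.cos(ph),np.sin(th)*np.sin(ph),np.cos(th)])
def r(p):
    a=ax(p[3],p[4]);o=[]
    for c,pts in((S,ts),(D,td)):
        H=hull(c,p[:3],a);o+=[cv2.pointPolygonTest(H,(float(q[0]),float(q[1])),True) for q in pts]
    return np.array(o)
b0,_=tri([(S,(359,192)),(D,(226,160))])
print("base rough",b0)
best=None
for ph in np.arange(0,6.28,.8):
    a=ax(.6,ph);f=least_squares(r,np.r_[b0-105*a,.6,ph],x_scale=[10,10,10,.1,.1],diff_step=1e-4)
    if best is None or f.cost<best.cost:best=f
p=best.x;print("mouth",p[:3],"tilt",np.degrees(p[3]),"az",np.degrees(p[4]),"rms",np.sqrt(np.mean(best.fun**2)));print(best.fun.round(2))
# stand yaw: -x dir = az
# constrained fit: z=50, tilt 35
g=lambda q:r([q[0],q[1],50,np.radians(35),q[2]])
f=least_squares(g,[p[0],p[1],p[4]],diff_step=1e-4);print("constr",f.x[:2],np.degrees(f.x[2]),np.sqrt(np.mean(f.fun**2)));print(f.fun.round(2))
for n,c,pt in(("S",S,[(328.9,255.7),(371.7,262.4),(375.4,227.9)]),("D",D,[(214.7,191.4),(230.7,208.6),(267.4,195.7)])):
    q=f.x;yaw=q[2]+np.pi;X=np.array([np.cos(yaw),np.sin(yaw)]);Y=np.array([-X[1],X[0]]);o=q[:2]-20*X
    print(n,[proj(c,np.r_[o+sx*65*X+sy*55*Y,z]).round(1).tolist() for z in(0,) for sx in(-1,1) for sy in(-1,1)],pt)
# pads
for c,n in((S,"scene"),(D,"side")): pass
def blue(n,box):
    im=cv2.imread(f"pics/{n}0.png");h=cv2.cvtColor(im,cv2.COLOR_BGR2HSV);x,y,w,hh=box
    m=np.zeros(h.shape[:2],np.uint8);s=cv2.inRange(h,(100,120,90),(125,255,255))[y:y+hh,x:x+w];m[y:y+hh,x:x+w]=s
    k=max(cv2.findContours(m,cv2.RETR_EXTERNAL,cv2.CHAIN_APPROX_NONE)[0],key=cv2.contourArea);return cv2.convexHull(k)[:,0].astype(float)
bs,bd=blue("scene",(205,190,80,70)),blue("side",(255,200,80,65))
t=np.linspace(0,2*np.pi,100)
def rp(p):
    o=[]
    for c,pts in((S,bs),(D,bd)):
        H=np.array([proj(c,p[:3]+50*np.array([np.cos(q),np.sin(q),0])) for q in t],np.float32)
        o+=[cv2.pointPolygonTest(H,(float(q[0]),float(q[1])),True)-p[3] for q in pts]
    return o
f=least_squares(rp,[600,0,62,0],diff_step=1e-4,x_scale=[10,10,10,1]);print("pad",f.x,np.sqrt(np.mean(f.fun**2)))
print("nozzle",tri([(S,(243.9,211.4)),(D,(295.6,223.1))]))
def corners(n):
    im=cv2.imread(f"pics/{n}0.png");h=cv2.cvtColor(im,cv2.COLOR_BGR2HSV);m=cv2.inRange(h,(0,0,170),(180,60,255))
    if n=="scene":m[:, :100]=0;m[:,210:]=0;m[:160]=0;m[240:]=0
    else:m[:,:290]=0;m[:,420:]=0;m[:275]=0;m[370:]=0
    m=cv2.morphologyEx(m,cv2.MORPH_CLOSE,np.ones((5,5)))
    k=cv2.convexHull(max(cv2.findContours(m,0,1)[0],key=cv2.contourArea))
    return cv2.minEnclosingTriangle(k) and cv2.approxPolyN(k,4)[0]
for c,n in((S,"scene"),(D,"side")):
    q=corners(n);print(n,q.tolist(),[onz(c,u,12).round(1).tolist() for u in q],np.mean([onz(c,u,12) for u in q],0))
for n,u,w in(("bowl",(146,278),(412,231)),("tub lid",(292,297),(332,169))):print(n,tri([(S,u),(D,w)]))
E
python3 fit.py
```

```text
base rough [412.78219633 273.18140045 134.67656068]
mouth [474.51018955 282.62434718  50.72307064] tilt 35.89889630808726 az 186.84035157168074 rms 0.4057992507974261
[-0.45 -0.51 -0.55 -0.06 -0.07  0.21  0.11  0.3  -0.15 -0.2  -0.17  0.16
  0.52  0.84  1.05 -0.18 -0.3  -0.23 -0.13 -0.2  -0.32]
constr [473.86166843 282.40172873] 186.6161644970565 0.421298785839302
[-0.5  -0.43 -0.45 -0.01 -0.03  0.19  0.12  0.33 -0.13 -0.21 -0.2   0.02
  0.46  0.79  1.1   0.02 -0.24 -0.3  -0.33 -0.48 -0.54]
S [[335.2, 224.4], [375.8, 229.4], [329.5, 257.2], [373.1, 263.0]] [(328.9, 255.7), (371.7, 262.4), (375.4, 227.9)]
D [[230.0, 208.5], [213.5, 192.4], [266.6, 195.6], [248.9, 180.9]] [(214.7, 191.4), (230.7, 208.6), (267.4, 195.7)]
pad [ 4.89530972e+02 -1.22461413e+01  5.90178638e+01 -1.85154835e-01] 0.2776406861428517
nozzle (array([490.93013946, -11.27383088,  63.11016237]), [np.float64(1.4354318602206226), np.float64(1.4354318602206568)])
scene [[200, 193], [155, 231], [102, 208], [150, 173]] [[391.0, -187.8, 12.0], [580.5, -232.6, 12.0], [538.0, -423.1, 12.0], [344.2, -377.7, 12.0]] [ 463.45667125 -305.28614473   12.        ]
side [[409, 347], [322, 365], [296, 296], [371, 283]] [[524.3, -425.8, 12.0], [346.8, -382.0, 12.0], [390.8, -199.3, 12.0], [568.4, -242.9, 12.0]] [ 457.60334631 -312.47381198   12.        ]
bowl (array([ 763.0281259 , -154.36972857,   39.61989228]), [np.float64(1.6155315687489695), np.float64(1.615531568748729)])
tub lid (array([735.74428041, 193.79782349,  62.73038217]), [np.float64(2.0176401967221493), np.float64(2.0176401967220396)])
```

```bash
cat > goal.py <<'E'
from h import *
from scipy.spatial.transform import Rotation as Ro
def rep(tcp,tilt,yawX,flip=1):
    """tool z=-axis; yawX stand yaw deg"""
    o=bot.get_obs();R=Ro.from_euler('xyz',o['tcp_rot'])
    a=Ro.from_euler('z',yawX,degrees=True).apply([-np.sin(np.radians(tilt)),0,np.cos(np.radians(tilt))])
    y=flip*Ro.from_euler('z',yawX,degrees=True).apply([0,1,0]);z=-a
    G=Ro.from_matrix(np.c_[np.cross(y,z),y,z])
    d=(G*R.inv()).as_rotvec(degrees=True)
    print("t",o['time'].round(2) if hasattr(o['time'],'round') else o['time'],"shift cm",((np.array(tcp)-o['tool_pos'])/10).round(2),"rot",d.round(2),"w",round(o['grip_width'],1),"F",o['contact_force'].round(1),"q",np.round(o['joint_positions'],2),"pos",o['tool_pos'].round(1))
E
python3 -c "
from goal import *
rep([444,279,226],35,6.6)"
```

```text
t 0.15 shift cm [ 3.022e+01 -2.262e+01 -2.000e-02] rot [ -2.73 -35.12  21.61] w 91.9 F [ 0.1  0.2 -0.2] q [ 1.15  0.34  1.52  0.    1.28 -0.15] pos [141.8 505.2 226.2]
```

```bash
python3 -m inch '[3,-2,1,0,0,4,1, 7,-5,2,-0.5,-5,8,1, 11,-8,2,-1,-12,12,1, 15,-11,2,-1.5,-18,15,1, 19,-14,2,-2,-24,18,1]'; python3 -c "
from goal import *
rep([444,279,226],35,6.6)"
```

```text
time: 0.65
tool_pos: [332.2, 364.8, 246.6]
tcp_rot: [3.129, 0.423, -3.096]
contact_force: [1.8, 0.6, 0.2]
grip_width: 91.3
t 0.65 shift cm [11.18 -8.58 -2.06] rot [  0.26 -10.8    3.63] w 91.3 F [1.8 0.6 0.2] q [ 0.87  0.13  1.83 -0.38  0.91 -0.56] pos [332.2 364.8 246.6]
```

```bash
python3 -m inch '[3,-2.5,-0.5,0,-3,1,1, 6,-5,-1,0,-6,2,1, 9,-7,-1.6,0.2,-9,3,1, 11.2,-8.6,-2.1,0.3,-10.8,3.6,1, 11.2,-8.6,-2.1,0.3,-10.8,3.6,1]'
python3 - <<'E'
from goal import *
rep([444,279,93.8],35,6.6)
c=bot.calibration("wrist")
for n in("wrist","scene","side"):cv2.imwrite(f"pics/{n}1.png",bot.capture(n)[:,:,::-1])
a=np.array([-.5698,-.0660,.8192]);m=np.array([474.2,282.5,50.4])
print(proj(c,m+105*a),proj(c,m))
im=cv2.imread("pics/wrist1.png")
u=np.array([-.115,.993,0]);v=np.cross(a,u)
for t in np.linspace(0,6.28,60):
    p=proj(c,m+105*a+29*(np.cos(t)*u+np.sin(t)*v));cv2.circle(im,tuple(int(k) for k in p.round()),1,(0,0,255),-1)
cv2.imwrite("pics/wrist1o.png",im)
E
```

```text
time: 1.15
tool_pos: [444.9, 276.3, 224.2]
tcp_rot: [-3.141, 0.609, -3.029]
contact_force: [-0.3, 0.5, -1.0]
grip_width: 91.9
t 1.15 shift cm [ -0.09   0.27 -13.04] rot [ 0.06 -0.09  0.2 ] w 91.9 F [-0.3  0.5 -1. ] q [ 0.56  0.12  2.   -0.53  0.51 -0.72] pos [444.9 276.3 224.2]
[285.98376524 108.6981852 ] [285.20275107 110.08357552]
```

View pics/wrist1o.png

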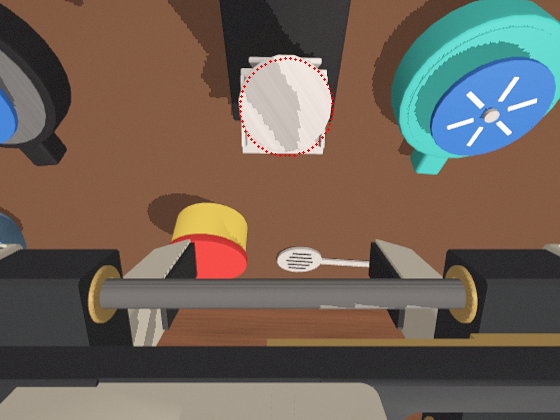

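View pics/side1.png

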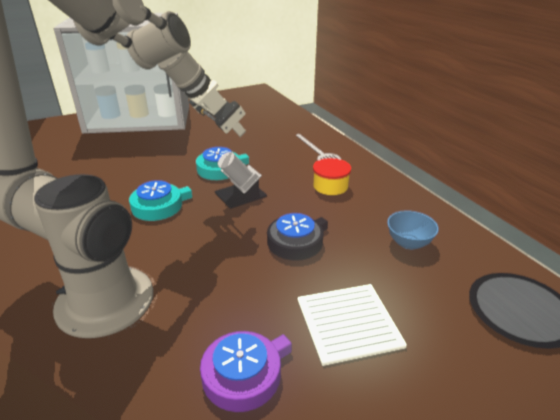

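View pics/scene1.png

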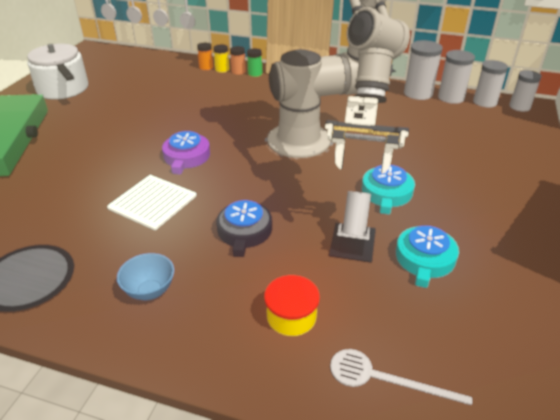

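The predicted base circle (centre 286,109) sits on the imaged tumbler base, so position and height are confirmed. Next is the descent.

```bash
python3 -m inch '[0,0.2,-2.5,0,0,0.1,1, -0.1,0.3,-5,0,0,0.2,1, -0.1,0.3,-7.5,0,0,0.2,1, -0.1,0.3,-10,0,0,0.2,1, -0.1,0.3,-11.5,0,0,0.2,1]'
python3 - <<'E'
from goal import *
rep([444,279,93.8],35,6.6)
for n in("scene","side"):cv2.imwrite(f"pics/{n}2.png",bot.capture(n)[:,:,::-1])
crop("pics/side2.png","pics/d2.png",185,90,90,120,5)
E
```

```text
time: 1.8
tool_pos: [444.4, 283.8, 119.2]
tcp_rot: [3.138, 0.588, -3.025]
contact_force: [-0.3, 0.0, 0.8]
grip_width: 91.7
t 1.8 shift cm [-0.04 -0.48 -2.54] rot [-0.   -1.33 -0.18] w 91.7 F [-0.3  0.   0.8] q [ 0.57  0.32  2.12 -0.99  0.29 -0.21] pos [444.4 283.8 119.2]
```

View pics/d2.png

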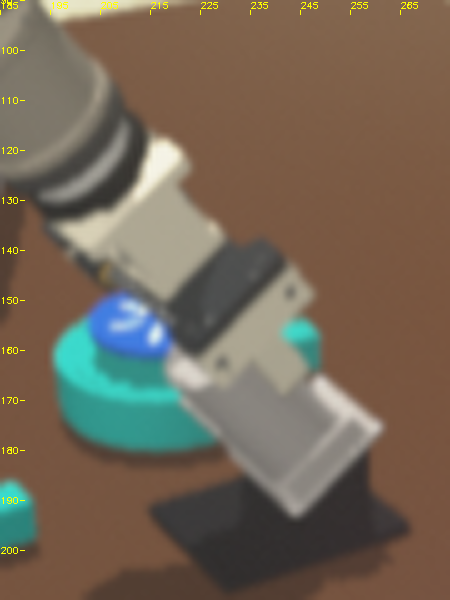

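Joints 4 and 5 have reached their range limits at this tilt. The pitch about the jaw axis is free, so I'll back up and grasp with the tool tilted only 15°.

```bash
python3 -m inch '[0,-0.2,2,0,2,0,1, -0.2,-0.4,4,0,6,0,1, -0.4,-0.5,6,0,11,0,1, -0.6,-0.5,6,0,16,0,1, -0.6,-0.5,6,0,18.7,0,1]'
python3 - <<'E'
from goal import *
rep([438,278.3,91.2],15,6.6)
E
```

```text
time: 2.4
tool_pos: [441.7, 280.9, 185.6]
tcp_rot: [3.097, 0.271, -3.031]
contact_force: [0.4, -0.9, 0.3]
grip_width: 91.8
t 2.4 shift cm [-0.37 -0.26 -9.44] rot [-2.51  0.25 -0.43] w 91.8 F [ 0.4 -0.9  0.3] q [ 0.45  0.25  1.82 -0.06  0.8  -1.2 ] pos [441.7 280.9 185.6]
```

```bash
python3 -m inch '[-0.2,-0.1,-2,-1,0,-0.2,1, -0.4,-0.3,-4,-2.5,0.2,-0.4,1, -0.4,-0.3,-6,-2.5,0.2,-0.4,1, -0.4,-0.3,-7.5,-2.5,0.2,-0.4,1, -0.4,-0.3,-7.5,-2.5,0.2,-0.4,1]'
python3 - <<'E'
from goal import *
rep([438,278.3,91.2],15,6.6)
E
```

```text
time: 2.9
tool_pos: [437.1, 277.8, 110.2]
tcp_rot: [-3.14, 0.261, -3.022]
contact_force: [0.4, -0.2, 0.0]
grip_width: 91.6
t 2.9 shift cm [ 0.09  0.05 -1.9 ] rot [ 0.1  -0.01 -0.23] w 91.6 F [ 0.4 -0.2  0. ] q [ 0.47  0.36  1.91 -0.16  0.63 -1.1 ] pos [437.1 277.8 110.2]
```

```bash
python3 -m inch '[0,0,-1,0,0,0,1, 0.1,0.05,-1.9,0,0,-0.2,1, 0.1,0.05,-1.9,0,0,-0.2,1, 0.1,0.05,-1.9,0,0,-0.2,1, 0.1,0.05,-1.9,0,0,-0.2,1]'
python3 - <<'E'
from goal import *
rep([438,278.3,91.2],15,6.6)
for n in("scene","side"):cv2.imwrite(f"pics/{n}3.png",bot.capture(n)[:,:,::-1])
crop("pics/side3.png","pics/d3.png",185,90,90,120,5)
crop("pics/scene3.png","pics/s3.png",310,120,90,130,5)
E
```

```text
time: 3.4
tool_pos: [438.4, 278.4, 91.6]
tcp_rot: [-3.14, 0.262, -3.025]
contact_force: [-0.5, -0.7, -0.6]
grip_width: 92.1
t 3.4 shift cm [-0.04 -0.01 -0.04] rot [ 0.09  0.03 -0.04] w 92.1 F [-0.5 -0.7 -0.6] q [ 0.48  0.39  1.93 -0.17  0.59 -1.08] pos [438.4 278.4  91.6]
```

View pics/d3.png

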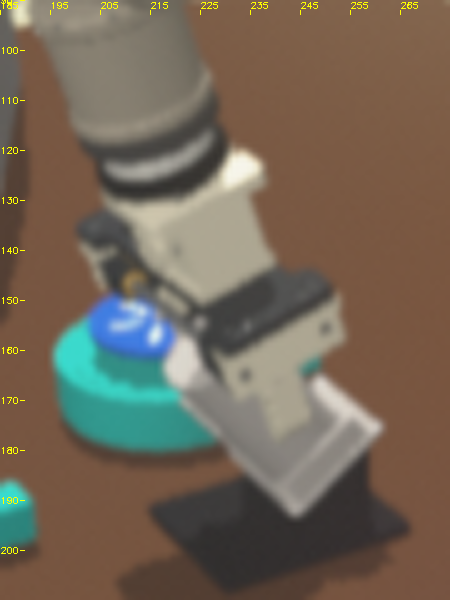

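View pics/s3.png

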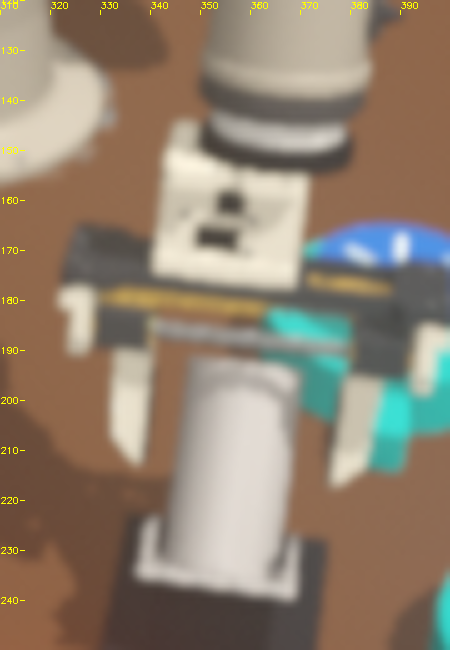

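The fingers straddle the tumbler with an even gap on both sides, the tips end at about mid-body and they clear the cheeks. I'll close now.

```bash
python3 -m inch '[0,0,0,0,0,0,-0.2, 0,0,0,0,0,0,-1, 0,0,0,0,0,0,-1, 0,0,0,0,0,0,-1, 0,0,0,0,0,0,-1]';python3 -m inch '[0,0,0,0,0,0,-1, 0,0,0,0,0,0,-1, 0,0,0,0,0,0,-1, 0,0,0,0,0,0,-1, 0,0,0,0,0,0,-1]'
```

```text
time: 4.0
tool_pos: [438.4, 278.4, 91.6]
tcp_rot: [-3.14, 0.262, -3.025]
contact_force: [-0.3, -0.2, -0.6]
grip_width: 58.7
time: 4.5
tool_pos: [438.4, 278.4, 91.6]
tcp_rot: [-3.14, 0.262, -3.025]
contact_force: [0.0, -0.3, 0.0]
grip_width: 58.4
```

```bash
python3 -m inch '[-0.2,0,0.5,0,0,0,-1, -0.6,-0.1,1.5,0,0,0,-1, -1.1,-0.1,3,0,0,0,-1, -1.6,-0.2,4.5,0,0,0,-1, -2,-0.2,6.5,0,0,0,-1]';python3 -m inch '[0,0,2,0,0,0,-1, 0,-0.5,4,0,2,0,-1, 0,-1,6,0,6,0,-1, 0,-2,7,0.3,11,0,-1, 0,-3,7,0.5,15,0,-1]'
python3 - <<'E'
from goal import *
rep([490,-12,300],-20,6.6)
for n in("scene","side"):cv2.imwrite(f"pics/{n}4.png",bot.capture(n)[:,:,::-1])
E
```

```text
time: 5.0
tool_pos: [417.3, 276.0, 157.4]
tcp_rot: [-3.14, 0.261, -3.025]
contact_force: [0.7, 0.5, -0.1]
grip_width: 58.5
time: 5.5
tool_pos: [417.8, 246.3, 230.4]
tcp_rot: [3.103, 0.003, -3.029]
contact_force: [0.5, 0.1, -1.4]
grip_width: 58.4
t 5.5 shift cm [  7.22 -25.83   6.96] rot [-4.5  19.81  0.54] w 58.4 F [ 0.5  0.1 -1.4] q [ 0.35  0.26  1.64  0.04  1.24 -1.35] pos [417.8 246.3 230.4]
```

View pics/side4.png

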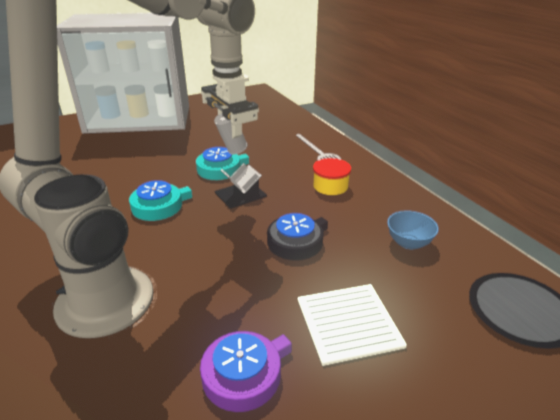

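```bash
python3 -m inch '[0.8,-3,0,-0.5,4,0,-1, 2,-7,0,-1.5,8,0,-1, 3,-11,0,-2.5,12,0.2,-1, 4,-15,0,-3.5,16,0.4,-1, 5,-19,0,-4.5,19.8,0.5,-1]'
python3 - <<'E'
from goal import *
rep([483.6,-12.7,170],-20,6.6)
E
```

```text
time: 6.1
tool_pos: [468.3, 54.1, 228.6]
tcp_rot: [-3.137, -0.351, -3.03]
contact_force: [0.1, -0.6, 0.1]
grip_width: 58.4
t 6.1 shift cm [ 1.53 -6.68 -5.86] rot [ 0.26 -0.08  0.14] w 58.4 F [ 0.1 -0.6  0.1] q [-0.02  0.46  1.39 -0.05  1.64 -1.69] pos [468.3  54.1 228.6]
```

```bash
python3 -m inch '[0.4,-2,-1,0,0,0,-1, 0.8,-4,-2.5,0,0,0,-1, 1.2,-5.5,-4.5,0.2,0,0.1,-1, 1.5,-6.7,-5.9,0.2,0,0.1,-1, 1.5,-6.7,-5.9,0.2,0,0.1,-1]'
python3 - <<'E'
from goal import *
rep([483.6,-12.7,130],-20,6.6)
c=bot.calibration("wrist")
for n in("wrist","scene","side"):cv2.imwrite(f"pics/{n}5.png",bot.capture(n)[:,:,::-1])
crop("pics/side5.png","pics/d5.png",240,110,110,150,4)
crop("pics/scene5.png","pics/s5.png",195,90,110,150,4)
E
```

```text
time: 6.6
tool_pos: [482.3, -13.4, 168.0]
tcp_rot: [-3.141, -0.353, -3.028]
contact_force: [-1.3, 0.4, -0.5]
grip_width: 58.3
t 6.6 shift cm [ 0.13  0.07 -3.8 ] rot [ 0.07 -0.25  0.1 ] w 58.3 F [-1.3  0.4 -0.5] q [-0.13  0.53  1.45 -0.08  1.51 -1.79] pos [482.3 -13.4 168. ]
```

View pics/d5.png

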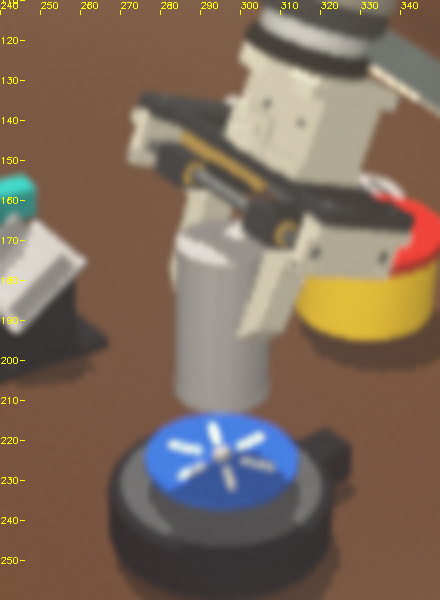

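View pics/s5.png

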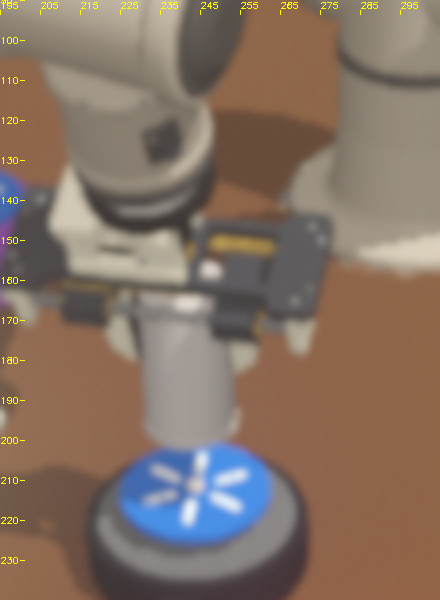

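View pics/wrist5.png

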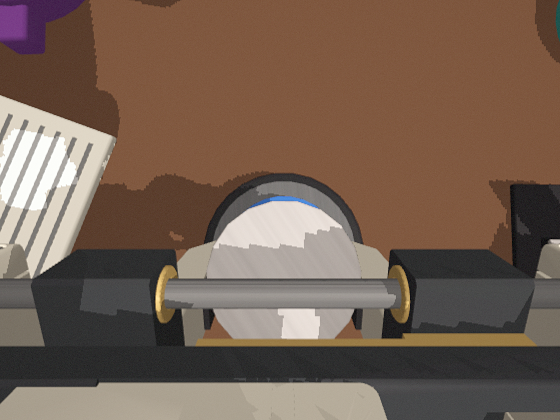

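```bash
cat > fit2.py <<'E'
from h import *
from scipy.optimize import least_squares
S=bot.calibration("scene");D=bot.calibration("side")
def hull(c,m,a):
    a=a/np.linalg.norm(a);u=np.cross(a,[0,1,.3]);u/=np.linalg.norm(u);v=np.cross(a,u);t=np.linspace(0,2*np.pi,120)
    return cv2.convexHull(np.array([proj(c,m+k*a+29*(np.cos(q)*u+np.sin(q)*v)) for k in(0,105) for q in t],np.float32))
def fit(ts,td,p0):
    def r(p):
        a=np.array([p[3],p[4],1]);o=[]
        for c,pts in((S,ts),(D,td)):
            H=hull(c,np.array(p[:3]),a);o+=[cv2.pointPolygonTest(H,(float(q[0]),float(q[1])),True) for q in pts]
        return np.array(o)
    f=least_squares(r,p0,x_scale=[10,10,10,.1,.1],diff_step=1e-4)
    print("mouth",f.x[:3].round(1),"tilt deg x,y",np.degrees(f.x[3:]).round(1),"res",f.fun.round(2));print("nominal res",r(p0).round(2))
def overlay(n,c,src,dst,m,box,s):
    x,y,w,h=box;im=cv2.resize(cv2.imread(src)[y:y+h,x:x+w],None,fx=s,fy=s,interpolation=cv2.INTER_CUBIC)
    H=(hull(c,np.array(m,float),np.array([0,0,1.]))[:,0]-[x,y]+.5)*s
    cv2.polylines(im,[H.astype(int)],True,(0,0,255),1);cv2.imwrite(dst,im)
E
python3 - <<'E'
from fit2 import *
m=np.array([482.3+6.4,-13.4+.7,168-54.3])
td=[(240+a/4,110+b/4) for a,b in[(175,260),(175,300),(175,340),(175,380),(185,400),(222,411),(255,402),(269,385),(269,350)]]
ts=[(195+a/4,90+b/4) for a,b in[(147,330),(146,360),(144,400),(143,430),(160,445),(190,449),(220,446),(235,425),(237,390)]]
fit(ts,td,np.r_[m,0,0])
overlay("side",D,"pics/side5.png","pics/d5o.png",m,(260,140,70,100),6)
overlay("scene",S,"pics/scene5.png","pics/s5o.png",m,(205,130,70,100),6)
a=cv2.hconcat([cv2.imread("pics/d5o.png"),cv2.imread("pics/s5o.png")])
cv2.imwrite("pics/o5.png",cv2.resize(a,None,fx=.95,fy=.95))
E
```

```text
mouth [489.9 -12.5 115.1] tilt deg x,y [1.1 5.4] res [ 0.41  0.32  0.03 -0.45  0.11  0.96 -0.14 -0.31 -0.28  0.42  0.19 -0.03
 -0.25  0.   -0.58 -0.08 -0.38 -0.33]
nominal res [ 2.68  1.83  0.53 -0.38  0.26  0.62 -0.67 -0.26 -1.08 -0.15 -0.08  0.
  0.08  0.99  0.97  0.93 -0.73 -0.35]
```

View pics/o5.png

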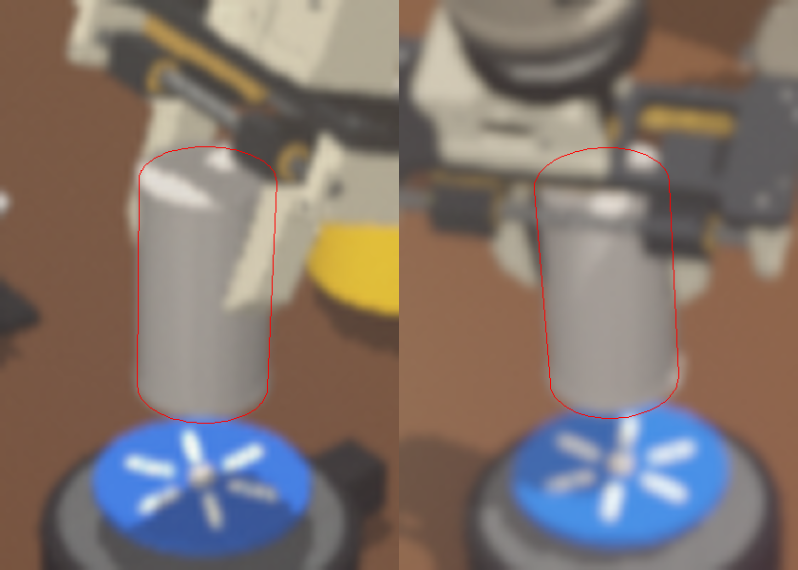

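```bash
python3 -m inch '[0,0,-1,0,0,0,-1, 0.1,0.05,-2,0,-0.2,0.1,-1, 0.1,0.05,-3,0,-0.2,0.1,-1, 0.1,0.05,-4,0,-0.2,0.1,-1, 0.1,0.05,-4.6,0,-0.2,0.1,-1]'
python3 - <<'E'
from goal import *
rep([483.6,-12.7,116.3],-20,6.6)
E
```

```text
time: 7.25
tool_pos: [483.9, -11.4, 123.0]
tcp_rot: [-3.141, -0.348, -3.025]
contact_force: [0.7, -0.1, -1.0]
grip_width: 58.6
t 7.25 shift cm [-0.03 -0.13 -0.67] rot [ 0.05  0.09 -0.1 ] w 58.6 F [ 0.7 -0.1 -1. ] q [-0.13  0.58  1.5  -0.08  1.4  -1.79] pos [483.9 -11.4 123. ]
```

```bash
python3 -m inch '[0,-0.1,-0.4,0,0,0,-1, 0,-0.1,-0.7,0,0,0,-1, 0,-0.1,-1,0,0,0,-1, 0,-0.1,-1.2,0,0,0,-1, 0,-0.1,-1.2,0,0,0,-1]'
python3 - <<'E'
from goal import *
rep([483.6,-12.7,101.3],-20,6.6);print(bot.get_obs()['moment'])
E
```

```text
time: 7.75
tool_pos: [484.0, -12.6, 111.5]
tcp_rot: [-3.14, -0.347, -3.025]
contact_force: [-1.3, 0.1, 5.6]
grip_width: 58.6
t 7.75 shift cm [-0.04 -0.01 -1.02] rot [ 0.06  0.11 -0.1 ] w 58.6 F [-1.3  0.1  5.6] q [-0.13  0.59  1.51 -0.09  1.38 -1.79] pos [484.  -12.6 111.5]
[ 0.03395539  0.38187976 -0.01912526]
```

```bash
python3 -m inch '[0,0,-0.2,0,0,0,-1, 0,0,-0.4,0,0,0,-1, 0,0,-0.6,0,0,0,-1, 0,0,-0.8,0,0,0,-1, 0,0,-0.8,0,0,0,-1]'
python3 - <<'E'
from goal import *
rep([483.6,-12.7,101.3],-20,6.6);print(bot.get_obs()['moment'])
E
```

```text
time: 8.25
tool_pos: [484.1, -12.6, 104.4]
tcp_rot: [-3.14, -0.347, -3.025]
contact_force: [0.2, 0.2, 8.4]
grip_width: 58.5
t 8.25 shift cm [-0.05 -0.01 -0.31] rot [ 0.07  0.14 -0.1 ] w 58.5 F [0.2 0.2 8.4] q [-0.13  0.6   1.52 -0.09  1.36 -1.78] pos [484.1 -12.6 104.4]
[0.21312772 0.60343165 0.01185104]
```

```bash
python3 -m inch '[0,0,-0.2,0,0,0,-1, 0,0,-0.3,0,0,0,-1, 0,0,-0.4,0,0,0,-1, 0,0,-0.5,0,0,0,-1, 0,0,-0.5,0,0,0,-1]'
python3 - <<'E'
from goal import *
rep([483.6,-12.7,101.3],-20,6.6);print(bot.get_obs()['moment'])
cv2.imwrite("pics/side6.png",bot.capture("side")[:,:,::-1]);cv2.imwrite("pics/scene6.png",bot.capture("scene")[:,:,::-1])
crop("pics/side6.png","pics/d6.png",240,130,110,130,4)
crop("pics/scene6.png","pics/s6.png",195,120,110,130,4)
cv2.imwrite("pics/o6.png",cv2.resize(cv2.hconcat([cv2.imread("pics/d6.png"),cv2.imread("pics/s6.png")]),None,fx=.9,fy=.9))
E
```

```text
time: 8.75
tool_pos: [484.1, -12.6, 100.7]
tcp_rot: [-3.14, -0.346, -3.025]
contact_force: [-1.1, -0.3, 9.4]
grip_width: 58.2
t 8.75 shift cm [-0.05 -0.01  0.06] rot [ 0.07  0.17 -0.1 ] w 58.2 F [-1.1 -0.3  9.4] q [-0.13  0.61  1.52 -0.09  1.35 -1.78] pos [484.1 -12.6 100.7]
[ 0.21064954  0.72128696 -0.00711999]
```

View pics/o6.png

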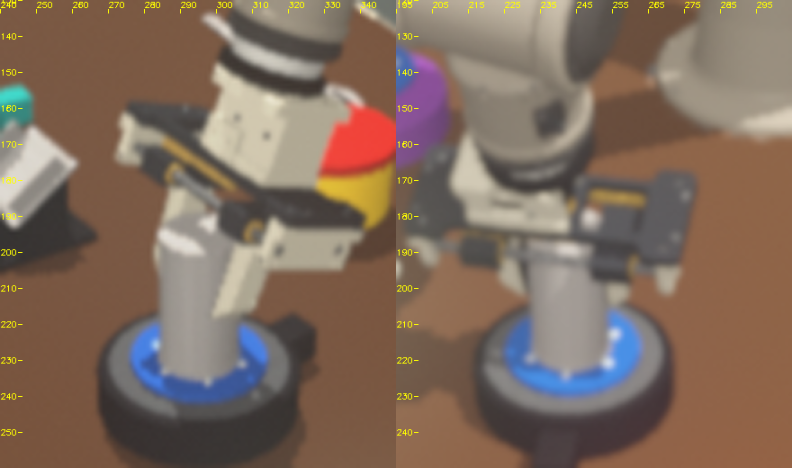

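```bash
python3 -m inch '[0,0,-0.1,0,0,0,-1, 0,0,-0.2,0,0,0,-1, 0,0,-0.3,0,0,0,-1, 0,0,-0.4,0,0,0,-1, 0,0,-0.4,0,0,0,-1]'
python3 - <<'E'
from goal import *
rep([483.6,-12.7,101.3],-20,6.6);print(bot.get_obs()['moment'])
E
```

```text
time: 9.35
tool_pos: [484.3, -13.1, 99.5]
tcp_rot: [-3.138, -0.345, -3.026]
contact_force: [-2.4, -1.2, 19.7]
grip_width: 58.4
t 9.35 shift cm [-0.07  0.04  0.18] rot [ 0.15  0.25 -0.09] w 58.4 F [-2.4 -1.2 19.7] q [-0.13  0.61  1.52 -0.09  1.35 -1.78] pos [484.3 -13.1  99.5]
[ 0.028325    1.53471107 -0.03227116]
```

```bash
python3 -m inch '[0,0,-0.3,0,0,0,-1, 0,0,-0.3,0,0,0,-1, 0,0,-0.3,0,0,0,-1, 0,0,-0.3,0,0,0,-1, 0,0,-0.3,0,0,0,-1]'
python3 - <<'E'
from goal import *
rep([483.6,-12.7,101.3],-20,6.6);print(bot.get_obs()['moment'])
cv2.imwrite("pics/side7.png",bot.capture("side")[:,:,::-1]);cv2.imwrite("pics/scene7.png",bot.capture("scene")[:,:,::-1])
from fit2 import *
m=np.array([484.3+6.4,-13.1+.7,47])
overlay("side",D,"pics/side7.png","pics/d7o.png",m,(260,165,80,95),6)
overlay("scene",S,"pics/scene7.png","pics/s7o.png",m,(205,150,80,95),6)
cv2.imwrite("pics/o7.png",cv2.resize(cv2.hconcat([cv2.imread("pics/d7o.png"),cv2.imread("pics/s7o.png")]),None,fx=.83,fy=.83))
E
```

```text
time: 9.85
tool_pos: [484.4, -13.2, 99.5]
tcp_rot: [-3.138, -0.344, -3.026]
contact_force: [-3.5, -0.8, 22.3]
grip_width: 58.1
t 9.85 shift cm [-0.08  0.05  0.18] rot [ 0.17  0.31 -0.07] w 58.1 F [-3.5 -0.8 22.3] q [-0.13  0.61  1.52 -0.09  1.35 -1.78] pos [484.4 -13.2  99.5]
[ 0.40147935  1.69043688 -0.08321432]
```

View pics/o7.png

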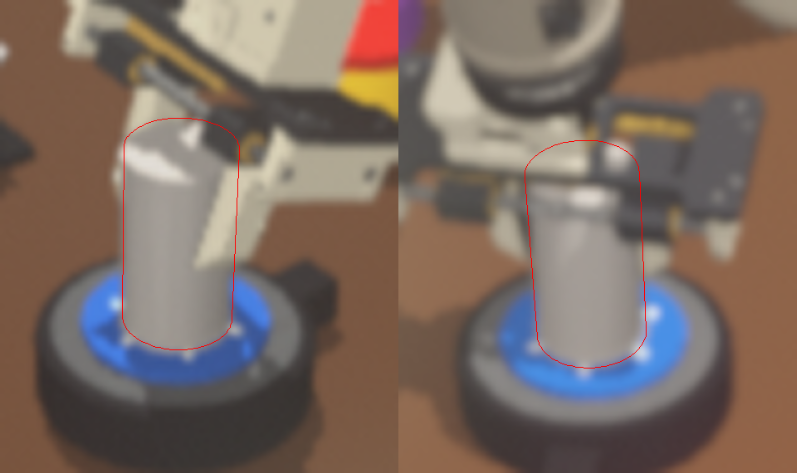

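The model outline fits the tumbler: upright, centred on the pad (column 177 in the side view, 592 in the scene view), pad on its stop. I'll hold for another second.

```bash
python3 -m inch '[0,0,-0.3,0,0,0,-1, 0,0,-0.3,0,0,0,-1, 0,0,-0.3,0,0,0,-1, 0,0,-0.3,0,0,0,-1, 0,0,-0.3,0,0,0,-1]'; python3 -m inch '[0,0,-0.3,0,0,0,-1, 0,0,-0.3,0,0,0,-1, 0,0,-0.3,0,0,0,-1, 0,0,-0.3,0,0,0,-1, 0,0,-0.3,0,0,0,-1]'
```

```text
time: 10.45
tool_pos: [484.4, -13.2, 99.5]
tcp_rot: [-3.137, -0.343, -3.027]
contact_force: [-3.7, -0.2, 22.0]
grip_width: 58.7
time: 10.95
tool_pos: [484.4, -13.1, 99.5]
tcp_rot: [-3.137, -0.342, -3.027]
contact_force: [-2.8, 0.6, 21.8]
grip_width: 58.1
```

```bash
python3 -m inch '[0,0,-0.2,0,0,0,-1, 0,0,-0.2,0,0,0,-1, 0,0,-0.2,0,0,0,-1, 0,0,-0.2,0,0,0,-1, 0,0,-0.2,0,0,0,-1]'; python3 -m inch '[0,0,0.3,0,0,0,-1, 0,0,1,0,0,0,-1, 0,0,2,0,0,0,-1, 0,0,3.5,0,0,0,-1, 0,0,5,0,0,0,-1]'
python3 - <<'E'
from goal import *
rep([459-6.4,-309-.7,150],-20,6.6)
cv2.imwrite("pics/side8.png",bot.capture("side")[:,:,::-1])
E
```

```text
time: 11.45
tool_pos: [484.3, -13.1, 99.6]
tcp_rot: [-3.137, -0.342, -3.027]
contact_force: [-3.1, 0.6, 14.7]
grip_width: 58.5
time: 11.95
tool_pos: [484.4, -13.1, 150.1]
tcp_rot: [-3.137, -0.341, -3.028]
contact_force: [0.7, -0.2, -1.5]
grip_width: 58.3
t 11.95 shift cm [-3.180e+00 -2.966e+01 -1.000e-02] rot [ 0.2   0.46 -0.03] w 58.3 F [ 0.7 -0.2 -1.5] q [-0.13  0.55  1.47 -0.09  1.46 -1.79] pos [484.4 -13.1 150.1]
```

View pics/side8.png

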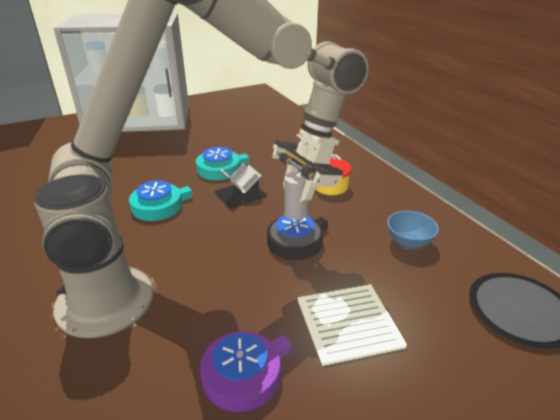

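```bash
python3 -m inch '[-0.2,-3,1,0,0,-2,-1, -0.8,-8,2,0,0,-6,-1, -1.4,-13,2,0,0,-10,-1, -2,-18,2,0,0,-14,-1, -2.6,-23,2,0,0,-17,-1]'
python3 - <<'E'
from goal import *
rep([452.5,-307.5,120],-20,-13)
E
```

```text
time: 12.5
tool_pos: [459.5, -242.9, 172.2]
tcp_rot: [-3.136, -0.337, 2.956]
contact_force: [-0.6, 0.2, -1.6]
grip_width: 58.2
t 12.5 shift cm [-0.7  -6.46 -5.22] rot [ 0.46  0.62 -2.49] w 58.2 F [-0.6  0.2 -1.6] q [-0.56  0.58  1.35 -0.13  1.53 -1.92] pos [ 459.5 -242.9  172.2]
```

```bash
python3 -m inch '[-0.2,-2,-1,0.1,0.1,-1,-1, -0.4,-4,-2,0.3,0.4,-2,-1, -0.6,-5.5,-3,0.4,0.6,-2.5,-1, -0.7,-6.5,-4.5,0.4,0.6,-2.5,-1, -0.7,-6.5,-5.2,0.4,0.6,-2.5,-1]'
python3 - <<'E'
from goal import *
rep([452.5,-307.5,64.5],-20,-13)
o=bot.get_obs()['tool_pos']
from fit2 import *
cv2.imwrite("pics/side9.png",bot.capture("side")[:,:,::-1]);cv2.imwrite("pics/scene9.png",bot.capture("scene")[:,:,::-1])
m=o+[6.5,-1.5,-52.5]
overlay("side",D,"pics/side9.png","pics/d9o.png",m,(290,205,130,165),4)
overlay("scene",S,"pics/scene9.png","pics/s9o.png",m,(90,110,130,165),4)
cv2.imwrite("pics/o9.png",cv2.resize(cv2.hconcat([cv2.imread("pics/d9o.png"),cv2.imread("pics/s9o.png")]),None,fx=.76,fy=.76))
E
```

```text
time: 13.0
tool_pos: [451.9, -308.2, 118.2]
tcp_rot: [-3.141, -0.35, 2.914]
contact_force: [-0.7, 0.4, -0.6]
grip_width: 58.6
t 13.0 shift cm [ 0.06  0.07 -5.37] rot [-0.01 -0.07  0.04] w 58.6 F [-0.7  0.4 -0.6] q [-0.66  0.68  1.32 -0.14  1.47 -1.96] pos [ 451.9 -308.2  118.2]
```

View pics/o9.png

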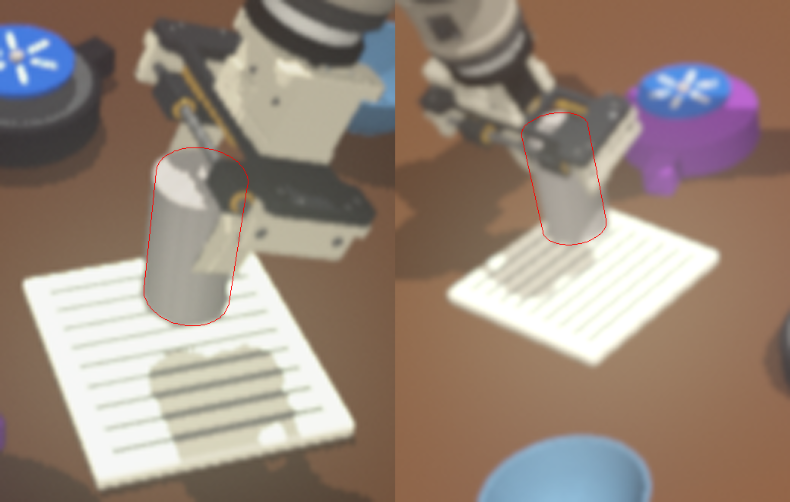

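```bash
python3 -m inch '[0,0,-1.2,0,0,0,-1, 0,0,-2.5,0,0,0,-1, 0,0,-3.7,0,0,0,-1, 0,0,-4.5,0,0,0,-1, 0,0,-4.7,0,0,0,-1]'; python3 -m inch '[0,0,-0.1,0,0,0,-1, 0,0,-0.2,0,0,0,-1, 0,0,-0.3,0,0,0,-1, 0,0,-0.4,0,0,0,-1, 0,0,-0.4,0,0,0,-1]'; python3 -c "
from goal import *
rep([452.5,-307.5,64.5],-20,-13)"
```

```text
time: 13.6
tool_pos: [451.6, -306.1, 70.4]
tcp_rot: [3.14, -0.353, 2.916]
contact_force: [-0.6, 0.3, -0.3]
grip_width: 58.3
time: 14.1
tool_pos: [451.7, -306.2, 66.5]
tcp_rot: [3.14, -0.353, 2.916]
contact_force: [-1.3, 0.4, -0.4]
grip_width: 58.6
t 14.1 shift cm [ 0.08 -0.13 -0.2 ] rot [-0.13 -0.2  -0.04] w 58.6 F [-1.3  0.4 -0.4] q [-0.65  0.74  1.36 -0.15  1.37 -1.94] pos [ 451.7 -306.2   66.5]
```

```bash
python3 -m inch '[0,0,-0.05,0,0,0,-1, 0,0,-0.1,0,0,0,-1, 0,0,-0.15,0,0,0,-1, 0,0,-0.2,0,0,0,-1, 0,0,-0.2,0,0,0,-1]'; python3 -m inch '[0,0,-0.05,0,0,0,-1, 0,0,-0.1,0,0,0,-1, 0,0,-0.1,0,0,0,-1, 0,0,-0.1,0,0,0,-1, 0,0,-0.1,0,0,0,-1]'
```

```text
time: 14.6
tool_pos: [451.6, -306.2, 64.8]
tcp_rot: [3.14, -0.353, 2.916]
contact_force: [-0.6, -0.5, 1.4]
grip_width: 58.3
time: 15.1
tool_pos: [451.6, -306.2, 64.7]
tcp_rot: [3.14, -0.353, 2.916]
contact_force: [-2.2, 1.6, 7.2]
grip_width: 58.2
```

```bash
python3 -m inch '[0,0,0,0,0,0,-1, 0,0,0,0,0,0,0.3, 0,0,0,0,0,0,0.5, 0,0,0,0,0,0,1, 0,0,0,0,0,0,1]'; python3 -m inch '[0,0,0,0,0,0,1, 0,0,0,0,0,0,1, 0,0,0,0,0,0,1, 0,0,0,0,0,0,1, 0,0,0,0,0,0,1]';  python3 - <<'E'
from goal import *
from fit2 import *
o=bot.get_obs()['tool_pos']
cv2.imwrite("pics/side10.png",bot.capture("side")[:,:,::-1]);cv2.imwrite("pics/scene10.png",bot.capture("scene")[:,:,::-1])
m=np.array([451.6+6.5,-306.2-1.5,12])
overlay("side",D,"pics/side10.png","pics/d9o.png",m,(290,205,130,165),4)
overlay("scene",S,"pics/scene10.png","pics/s9o.png",m,(90,110,130,165),4)
cv2.imwrite("pics/o10.png",cv2.resize(cv2.hconcat([cv2.imread("pics/d9o.png"),cv2.imread("pics/s9o.png")]),None,fx=.76,fy=.76))
E
```

```text
time: 15.6
tool_pos: [451.6, -306.1, 64.5]
tcp_rot: [3.14, -0.353, 2.916]
contact_force: [-1.0, -0.0, -0.1]
grip_width: 79.2
time: 16.1
tool_pos: [451.6, -306.2, 64.5]
tcp_rot: [3.14, -0.353, 2.916]
contact_force: [-1.0, -0.6, -0.1]
grip_width: 91.6
```

View pics/o10.png

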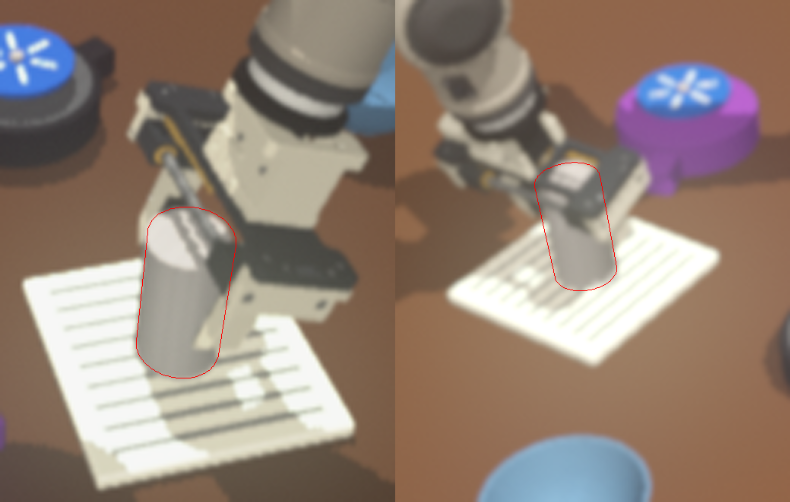

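The tumbler stands upright near the tray's middle with the fingers open. I'll retreat along the tool axis.

```bash
python3 -m inch '[0.3,-0.1,0.9,0,0,0,1, 1,-0.2,2.8,0,0,0,1, 1.7,-0.4,4.7,0,0,0,1, 2.4,-0.5,6.6,0,0,0,1, 3.1,-0.7,9,0,0,0,1]'; python3 -m inch '[0.5,0,3,0,0,0,1, 1,0,6,0,0,0,1, 1,0,9,0,0,0,1, 1,0,10,0,0,0,1, 1,0,10,0,0,0,1]';  python3 - <<'E'
from goal import *
from fit2 import *
cv2.imwrite("pics/side11.png",bot.capture("side")[:,:,::-1]);cv2.imwrite("pics/scene11.png",bot.capture("scene")[:,:,::-1])
m=np.array([451.6+6.5,-306.2-1.5,12])
overlay("side",D,"pics/side11.png","pics/d9o.png",m,(190,130,240,240),3)
overlay("scene",S,"pics/scene11.png","pics/s9o.png",m,(90,90,240,240),3)
cv2.imwrite("pics/o11.png",cv2.resize(cv2.hconcat([cv2.imread("pics/d9o.png"),cv2.imread("pics/s9o.png")]),None,fx=.55,fy=.55))
E
```

```text
time: 16.7
tool_pos: [482.8, -313.0, 155.6]
tcp_rot: [3.14, -0.354, 2.916]
contact_force: [-0.0, 0.0, -0.2]
grip_width: 91.7
time: 17.2
tool_pos: [493.3, -313.3, 257.1]
tcp_rot: [3.141, -0.35, 2.916]
contact_force: [0.8, 0.0, -0.4]
grip_width: 92.2
```

View pics/o11.png

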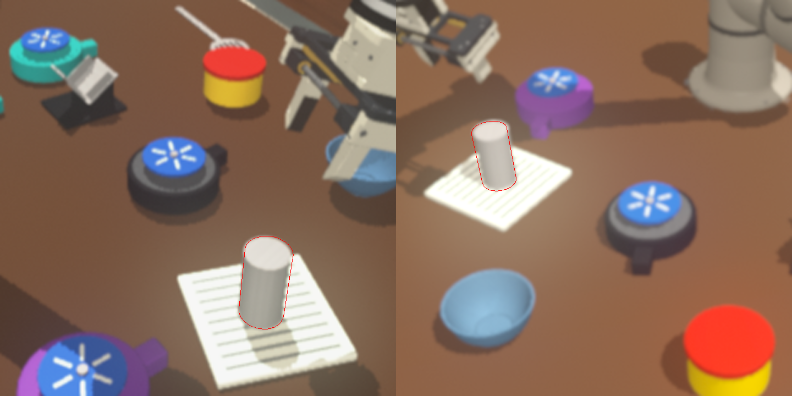

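View pics/scene11.png

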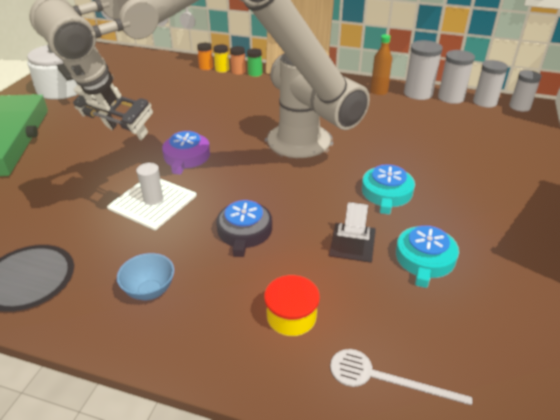

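The tumbler stands upright on the tray (scene 150,185), the pad is up again, the bowl (146,278) and tub (292,305) haven't moved, and the gripper is clear. I'll hand the job in.

```bash
python3 -c "
from plant import bot
print(bot.close_job())"
```

```text
the job is handed in; nothing more can be done
None
```

I took the tumbler from the stand, pressed it mouth-down on the blue pad, then stood it mouth-down on the tray. I handed the job in at about 17.3 s.

- **Pressing:** The pad was on its stop. The tool stopped descending at 99.5 mm and the force rose from about 9 N to 15–22 N, held for about 2.1 s. Outlines in both fixed views showed the tumbler upright and centred on the pad. When I lifted off, the pad came up again.
- **Setting down:** It touched the tray at about 7 N before I opened the fingers. The final pictures show it upright near the tray's middle. The gripper was about 190 mm clear, and the bowl and tub were where they started.

**Problems and disagreements:**
- **First grasp:** A grasp straight along the tumbler ran into the range limits of joints 4 and 5 on the way down. I backed off and gripped it with the tool tilted 15° instead.
- **Stop height:** The tool reached the pad's stop about 2 mm lower than I had worked out, which could be a slight slip in the grip or calibration error. I allowed for it at the tray.
- **Tilt check:** One rough hand-read fit before pressing showed about 5° of tilt. The outline checks did not bear this out.

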